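# Set the rolling mill and offer up the bar

## Robot

A 7-joint arm with a two-finger parallel gripper is mounted at the origin on the work surface. World frame = base frame: x ahead of the robot, y to its left, z up, the work surface at z = 0. Lengths are in m, angles in rad, forces in N, time in s.
With the tool pointing down it reaches from about 0.425 to 0.925 m from the base axis. Payload 6.8 kg.
Tool frame: the origin (TCP) lies midway between the tips of the shut fingers; the grasp point (between the pads) lies bot.grip_point_offset behind it (bot.grip_point_offset is the distance from the TCP to the grasp point, in m); z points along the fingers, y is the line along which they close (so a half turn about z gives the same grasp; the last joint's range is limited). The gripper opens to 85 mm and grips with 20 to 120 N. Pads are 22 mm wide; open, the fingers measure 114 mm over their backs; the gripper's body (76 mm by 85 mm) begins 54 mm behind the grasp point. The pads swing forward as they close: fully open they stand 13 mm farther back than shut.
Start: joints at [-0.108, 0.477, 0.022, 1.555, -0.011, 1.109, -0.083], TCP at [0.675, 0, 0.231] pointing down, gripper open.
Joint ranges: [-2.96, 2.96], [-0.34, 2.1], [-1.41, 1.46], [0.24, 2.44], [-1.37, 4.51], [0.17, 1.92], [-2.96, 2.96]. Speed limits (rad/s): [2.39, 2.39, 3.14, 3.14, 3.14, 3.14, 3.14].

## Interface

Orientations are given as a unit quaternion [w, x, y, z].
In Python, from station import get_obs, cams, job, bot gives the robot as it stands.
- The arm moves only by the tool arm_command, never from a script. Its argument "rows" is a list that holds one entry, the list of rows, each a list of 5 numbers: the finger opening in mm, from 0 to 85.4, then the shift along the world's x, y, z in units of 60 mm (1.0 is 60 mm), then the turn about the world's z in units of 0.08 rad (1.0 is 0.08 rad). In form: [[[grip, x, y, z, turn], ...]]. A call has exactly 10 rows; each row shifts and turns the commanded pose from where the row before left it; what a row does not reach is not made up. A row lasts 1/8 s, in which the tool goes at most 62.5 mm and 10.7 degrees, less where a joint would pass 70% of its speed; a pose out of reach is approached as far as the arm can. A call with a number of a shift or a turn outside -1 to 1 is refused whole. A call with a gripper value outside its range is refused whole. The fingers move at their own pace and stop on an object; "newtons" is the grip in N (left out, the last holds). Time passes only in rows, so rows that do not move let the fingers close, or fill a call up. It gives the time, the measured TCP pose, the force, the opening and the grip force at its end, in the units of the state.
- get_obs(): the state, without advancing time (a new reading comes with each control period).
- cams.read_camera(name): name is "scene" or "side" or "wrist"; returns the picture (420x560x3 uint8, red, green, blue); there is no depth.
- cams.camera_params(name): a dict with "K" (3x3 intrinsics, pixels), "extrinsics" (4x4, takes a point from camera to world coordinates). Camera axes: x right, y down, z forward; pixel columns grow to the right and rows downward; lengths in m; the calibration is good to about 2 mm. A picture is of the moment at which its call begins: read the wrist's pose just before it. camera_params takes no time and is no camera call; for the wrist camera it gives the pose at the moment of the call.
- job.hand_in(): hands the job in; it is judged then, once.
The state is a dict: "t": time; "q": joint angles; "joint_vel": joint speeds; "joint_torque": joint torques, N m; "eef_pos": TCP position; "tool_rot": TCP orientation; "contact_force": force on the tool from outside, world axes, zero at the start; "torque": the same for the moment, N m; "gripper_width": opening from 0.0 (shut) to 1.0 (fully open); "grasp_force": force on a finger pad.
Only numpy, scipy, OpenCV 4.12 (cv2) and the standard library are available. Lean on these libraries where they do the work, as an engineer would, in place of code of your own. Each camera call takes 0.05 s, during which the arm holds its last target. There are 200 camera calls.

## Task

The rolling mill on the jeweller's bench still stands too far open from the last job. With a fingertip, push an arm of the T-handle on top of the mill round clockwise until its pointer stands on the long mark of the dial; then push the cast bar on the feed table from behind, along its guides, until its front end stops against the upper roll, and come away. Nothing is to be gripped, shoved hard or picked up: the bar stays flat on the feed table, the handle stays at its mark, and the crank and everything else on the bench stay where they are.

Things in the scene. Friction and masses are not known exactly. Their poses are not given: they have to be found in the camera images.
- mill: Small bench rolling mill, grey cast frame 130 (x) x 175 (y) x 195 mm high, bolted down. Origin: centre of its foot on the bench top (height 0), straight below the T-handle's axis. +x: the way metal is fed through the rolls (feed table on the -x side), +y: left, where the gear case is; z up. The frame's front face is at x = -41 mm. Its place and yaw vary.
- nip (a point): Crown of the mill's lower roll, on the mill's axis, 100 mm above the bench; axes as the mill's. Two steel rolls, 50 mm diameter, 78 mm long, lie along y, one over the other. The upper roll hangs 5.5 mm above this point at handle value 0, 0.6 mm more per rad of handle opening: the bar (8 mm) never passes through, it stops against the upper roll.
- feed_table (a point): Middle of the rear (-x) edge of the steel feed table, on its top, 100 mm above the bench (level with the lower roll's crown), at x = -150 mm of the mill; axes as the mill's. The table runs from here to the rolls, 116 mm wide in front of the frame. On it two guide strips, 4 mm high, 6 mm wide, 24 mm apart inside, from x = -85 to -40 mm of the mill.
- dial (a point): Centre of the flat round dial plate on top of the mill, 88 mm diameter, top face 215 mm above the bench; axes as the mill's. Short marks every 15 degrees at its rim and one long thick mark that points to the mill's -x (towards the feed table).
- handle (a joint): T-handle on the mill's vertical axis. Radians, seen from above: 0 = its pointer stands on the long mark (its two arms then lie along the mill's y); positive = turned anticlockwise from there (rolls opened). Starts between 1.2 and 2.5; range -2.9 to 2.9. No detent, no spring: it stays where it is left. About 4 N at 60 mm from the axis turn it.
- tbar_left (a point): Point on the centre line of one arm of the T-handle, 60 mm from the axis, 250 mm above the bench. The arms together are a straight level bar 12 mm thick with 20 mm balls at the ends, 75 mm from the axis; 29 mm clear below it to the dial. Hub: 30 mm diameter, top 263 mm above the bench. At handle value 0 this arm points to the mill's +y. Axes: y outward along this arm, z up.
- tbar_right (a point): The same point on the other arm, pointing to the mill's -y at handle value 0.
- pointer_tip (a point): Tip of the handle's dark pointer, 38 mm from the axis, just above the dial plate; the pointer stands square to the arms and points to the mill's -x at handle value 0.
- ingot: The cast bar, plain metal, 90 (x) x 20 (y) x 8 mm (z), about 0.15 kg, lying flat on the feed table with its front end between the guides (2 mm play on each side). Origin: centre of its underside. x along its length, +x end towards the rolls.
- ingot_nose (a point): Centre of the bar's front end face (towards the rolls), 4 mm above the feed table. It meets the upper roll when it is about 11 mm in front of (-x of) the mill's axis with the handle at 0; it starts 30 to 55 mm in front of it.
- ingot_tail (a point): Centre of the bar's rear end face, 4 mm above the feed table: the face to push on. It lies behind the guide strips throughout.
- crank (a joint): The mill's crank on its right (-y) side: a 150 mm arm with a wooden grip 28 mm thick and 85 mm long, standing back (+x) and 20 degrees up from its shaft, its highest point 145 mm above the bench. Radians, 0 as it stands. Stiff; to be left alone.
- band_ring: Small plain finger ring, 21 mm outside diameter, 6 mm high, lying on the feed table left of the guides. Origin: centre of its underside. Leave alone.
- spare_bar: Second, shorter bar, 70 x 18 x 8 mm, lying on the bench to the left of the feed table. Origin: centre of its underside. Leave alone.
- file_a: File with a wooden handle, about 270 mm long along its x, lying on the bench at the left. Origin near its ferrule, at its underside. Leave alone.
- file_b: Second, longer file (290 mm) like the first. Leave alone.
- hammer: Hammer, 230 mm, lying on the bench at the right. Leave alone.
- jar: Glass jar with metal cap, 52 mm diameter, 55 mm high, on the bench at the right. Leave alone.
- dish: White ceramic dish, 90 mm diameter, 22 mm high, at the left of the mill. Leave alone.
- loupe: Black eye loupe, 40 mm diameter, 34 mm high, standing on the bench right of the feed table. Leave alone.
Mind the look-alikes: they are no part of the job. Leave any brown or yellow look-alike of the ingot alone.

How it is judged:
On the way, in this order (a step that is already met when the one before it is completed fails the run):
1. the handle's pointer is stopped on the long mark (value of joint handle between -0.13 and 0.13 rad and velocity of joint handle between -0.1 and 0.1 rad/s), for 0.4 s.
2. with the handle at its mark, the bar's front end is against the upper roll (value of joint handle between -0.13 and 0.13 rad and x of ingot_nose in the frame of mill above -0.0155 m), for 0.2 s.
At the end, for the whole second after the job is handed in: The pointer rests within 0.13 rad (half a dial division) of the long mark, and the bar lies flat and at rest between its guides, straight to within 0.12 rad, with its front end against the upper roll (front end no more than 15.5 mm before the mill's axis, where contact is at about 11 mm) (all of step 2 and y of ingot_nose in the frame of mill between -0.008 and 0.008 m and angle between the x axis of ingot and the x axis of mill, either way round below 0.12 rad and angle between ingot's own z axis and vertical below 0.06 rad and height (world z) of ingot between 0.097 and 0.104 m and linear speed of ingot below 0.02 m/s and velocity of joint handle between -0.05 and 0.05 rad/s); the robot touches nothing.
It fails at once if the bar is lifted off the feed table, tipped up or knocked off it (height (world z) of ingot above 0.108 m or height (world z) of ingot below 0.09 m or angle between ingot's own z axis and vertical above 0.2 rad).
It fails at once if the handle (or another part of the mill) is gripped or shoved hard: finger forces on it add up to over 35 N (contact force between the fingers and mill above 35 N).
It fails at once if the bar is gripped or shoved hard: finger forces on it add up to over 35 N (contact force between the fingers and ingot above 35 N).
It fails at once if the crank is turned (by more than 0.1 rad) (value of joint crank above 0.1 rad or value of joint crank below -0.1 rad).
It fails at once if something else on the bench is moved (the ring by more than 20 mm, any other by more than 30 mm) (distance of band_ring from where it was at the start of the episode above 0.02 m or distance of any of spare_bar, file_a, file_b, hammer, jar, dish, loupe from where it was at the start of the episode above 0.03 m).
It also fails if it takes over 54 s, if anything falls off the work surface, if the arm or the gripper's body presses on something with over 40 N, if the wrist force passes 120 N, or if a joint passes its speed limit or range.

## Working session

There is one attempt and no reset: what is moved stays moved. The work goes in short steps, Python scripts to look and compute and a tool call to move; the robot and the scene stay as the last step left them, time stands still between calls to the robot, and variables do not carry over. Pictures are saved under pics/ and viewed, at most 12 in all, crops included, and the job is handed in when it is done.

Besides the shell and the picture viewer there is one more tool, called after "Call:" as name(argument=value, ...), one argument or row to a line, values as JSON. arm_command: Moves the arm, as the interface text tells. Its arguments: {"type":"object","properties":{"rows":{"type":"array"},"newtons":{"type":"number"}},"required":["rows"]}

```bash
mkdir -p pics; ls; python3 - <<'E'
from station import get_obs,cams,job,bot
import cv2,numpy as np
np.set_printoptions(precision=4,suppress=True)
o=get_obs();print(o['t'],o['eef_pos'],o['tool_rot'],o['contact_force'],bot.grip_point_offset)
for n in ['scene','side','wrist']:
    p=cams.camera_params(n);print(n,p['K'],p['extrinsics'])
    im=cams.read_camera(n);np.save(f'pics/{n}0.npy',im);cv2.imwrite(f'pics/{n}0.png',im[:,:,::-1])
E
```

```text
pics
0.0 [ 0.6744 -0.      0.2303] [-0.0006  0.7071  0.7071 -0.0007] [-0.2801  0.7496 -0.2874] 0.0187
scene [[429.1378   0.     281.2416]
 [  0.     429.1378 212.5903]
 [  0.       0.       1.    ]] [[-0.157   0.7221 -0.6737  1.2065]
 [ 0.9874  0.1016 -0.1213  0.1526]
 [-0.0192 -0.6843 -0.729   0.8869]
 [ 0.      0.      0.      1.    ]]
side [[468.46     0.     276.5379]
 [  0.     468.46   209.4369]
 [  0.       0.       1.    ]] [[-0.8183 -0.2758  0.5043  0.0151]
 [-0.5748  0.4005 -0.7136  0.7968]
 [-0.0052 -0.8738 -0.4862  0.711 ]
 [ 0.      0.      0.      1.    ]]
wrist [[335.4198   0.     279.1587]
 [  0.     335.4198 214.5142]
 [  0.       0.       1.    ]] [[ 1.      0.0008 -0.0008  0.6753]
 [ 0.0005 -0.9508 -0.3097  0.0797]
 [-0.001   0.3097 -0.9508  0.3729]
 [ 0.      0.      0.      1.    ]]
```

View pics/scene0.png

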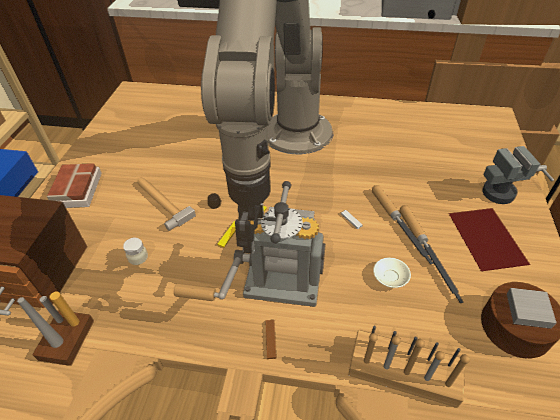

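View pics/side0.png

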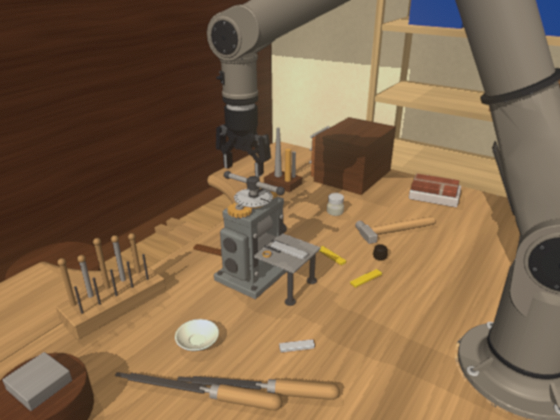

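View pics/wrist0.png

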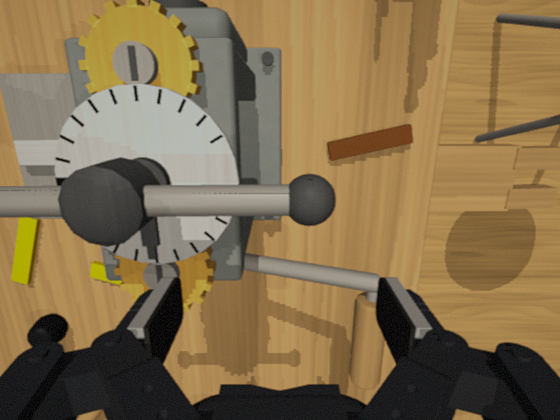

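The wrist view shows the dial (centre ≈(147,172)), the yellow gear case at (138,62) and the T-handle arms roughly along world x, with the +x ball at (308,200). The pointer at about (155,240) points to -y, so the handle is near 1.6 rad. The feed table is at the left edge.

Possible confusions with the bar:
- Yellow bars in the scene view at (228,235), and in the side view at (332,255) and (367,278).
- The brown bar in the wrist view at (370,142).
- The grey spare bar on the bench, in the side view at (297,345).

The real bar is the grey one on the table, in the side view at about (288,247).

```bash
cat > h.py <<'E'
import cv2,numpy as np
np.set_printoptions(precision=4,suppress=True)
def ray(p,uv,z):
    K,T=np.array(p['K']),np.array(p['extrinsics'])
    uv=np.atleast_2d(uv).astype(float)
    d=np.c_[(uv[:,0]-K[0,2])/K[0,0],(uv[:,1]-K[1,2])/K[1,1],np.ones(len(uv))]@T[:3,:3].T
    return T[:3,3]+d*((z-T[2,3])/d[:,2:])
def proj(p,X):
    K,T=np.array(p['K']),np.array(p['extrinsics'])
    c=(np.atleast_2d(X)-T[:3,3])@T[:3,:3]
    return (c/c[:,2:])@K.T[:,:2]
def topdown(p,im,x0,x1,y0,y1,z,s=2000):
    """rectified view of plane z: image right=+x, up=+y, s px/m"""
    w,h=int((x1-x0)*s),int((y1-y0)*s)
    W=np.array([[x0,y1,z],[x1,y1,z],[x1,y0,z],[x0,y0,z]])
    H=cv2.getPerspectiveTransform(proj(p,W).astype(np.float32),np.float32([[0,0],[w,0],[w,h],[0,h]]))
    return cv2.warpPerspective(im,H,(w,h))
E
python3 - <<'E'
from h import *
from station import cams
p=cams.camera_params('wrist');im=np.load('pics/wrist0.npy')
hsv=cv2.cvtColor(im,cv2.COLOR_RGB2HSV)
m=((hsv[:,:,1]<30)&(hsv[:,:,2]>170)).astype(np.uint8);m[:, :50]=0
n,l,st,c=cv2.connectedComponentsWithStats(m)
print(st[st[:,4]>150])
cs=np.vstack([np.argwhere(l==i)[:,::-1] for i in range(1,n) if st[i,4]>300 and st[i,0]<240 and st[i,1]<260])
hull=cv2.convexHull(cs.astype(np.int32))[:,0]
W=ray(p,hull,.215)[:,:2];(cx,cy),r=cv2.minEnclosingCircle(W.astype(np.float32));print('dial',cx,cy,r)
# arm balls: right ball pixel
print('ball',ray(p,[[308,200]],.25))
t=topdown(p,im,cx-.06,cx+.06,cy-.06,cy+.06,.215,4000)
cv2.imwrite('pics/dial.png',t[:,:,::-1])
E
```

```text
[[     0      0    560    420 222470]
 [    50     84    188    101  11639]
 [   239    194     49      5    151]
 [   177    217     49     23    830]]
dial 0.610168993473053 0.04609309136867523 0.04492009058594704
ball [[0.6862 0.0455 0.25  ]]
```

View pics/dial.png

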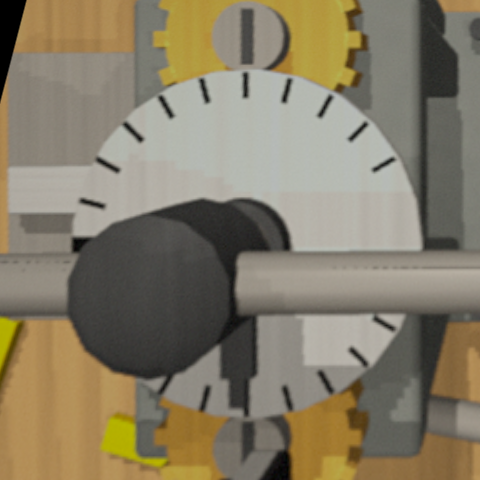

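The dial centre works out at about (0.6117, 0.0453) with radius 43.5 mm, against 44 mm given. Its long mark is at the left (80,244) and the marks are upright, so mill yaw ≈ 0. The pointer points straight down, so the handle is ≈ 1.57 rad. I'll close the fingers and come down on the +y side of the +x arm.

Call:
arm_command(
  rows=[
    [[0,0,0,0.5,0],[0,0,0,0.5,0],[0,-0.1,0.5,0,0],[0,-0.1,0.5,0,0],[0,-0.1,0.46,0,0],[0,0,0,0,0],[0,0,0,0,0],[0,0,0,-0.45,0],[0,0,0,-0.45,0],[0,0,0,0,0]],
  ],
  newtons=20,
)

```text
t: 1.4
eef_pos: [0.6558, 0.0855, 0.235]
tool_rot: [-0.001, 0.708, 0.706, -0.002]
contact_force: [-0.0, -0.3, -0.4]
gripper_width: 0.002
grasp_force: 0.0
```

```bash
python3 - <<'E'
from h import *
from station import get_obs,cams
o=get_obs();print(o['t'],o['eef_pos'],o['tool_rot'],o['contact_force'],o['gripper_width'])
a=cams.read_camera('wrist');cv2.imwrite('pics/w1.png',a[:,:,::-1])
E
```

```text
1.4 [0.6558 0.0855 0.235 ] [-0.001   0.7079  0.7063 -0.0023] [-0.0151 -0.277  -0.3698] 0.0017598480709834668
```

View pics/w1.png

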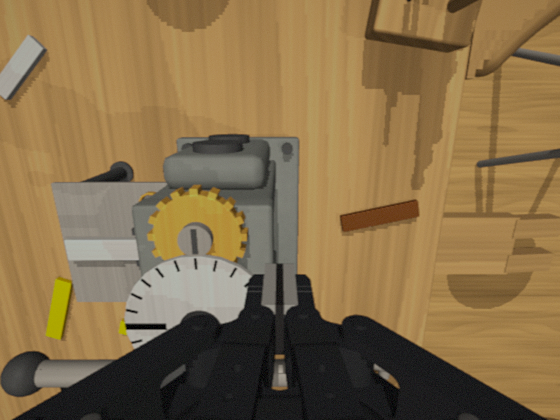

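The fingers are shut beside the arm with no contact. The long mark shows at (147,326), and the table at x 55–140, y 183–303 with the light bar along row 250. Next I'll work out the arc for the push.

```bash
python3 - <<'E'
from h import *
C=np.array([.6117,.0453]);R=.044;d=.018
f=lambda a:C+R*np.array([np.cos(a),np.sin(a)])+d*np.array([-np.sin(a),np.cos(a)])
print('start',f(0))
for k in range(20): print(k+1,((f(-.08*(k+1))-f(-.08*k))/.06).round(3), f(-.08*(k+1)))
E
```

```text
start [0.6557 0.0633]
1 [ 0.022 -0.06 ] [0.657  0.0597]
2 [ 0.017 -0.061] [0.658  0.0561]
3 [ 0.012 -0.062] [0.6587 0.0523]
4 [ 0.007 -0.063] [0.6591 0.0485]
5 [ 0.002 -0.063] [0.6592 0.0447]
6 [-0.003 -0.063] [0.659  0.0409]
7 [-0.008 -0.063] [0.6585 0.0372]
8 [-0.013 -0.062] [0.6577 0.0335]
9 [-0.018 -0.061] [0.6566 0.0298]
10 [-0.023 -0.059] [0.6553 0.0263]
11 [-0.028 -0.057] [0.6536 0.0229]
12 [-0.032 -0.055] [0.6517 0.0196]
13 [-0.036 -0.052] [0.6495 0.0165]
14 [-0.04  -0.049] [0.6471 0.0135]
15 [-0.044 -0.045] [0.6444 0.0108]
16 [-0.048 -0.042] [0.6416 0.0083]
17 [-0.051 -0.038] [0.6385 0.006 ]
18 [-0.054 -0.034] [0.6353 0.004 ]
19 [-0.056 -0.029] [0.6319 0.0023]
20 [-0.058 -0.025] [0.6284 0.0008]
```

Call:
arm_command(
  rows=[
    [[0,0,-0.2,0,0],[0,0,-0.17,0,0],[0,0.022,-0.06,0,-1],[0,0.017,-0.061,0,-1],[0,0.012,-0.062,0,-1],[0,0.007,-0.063,0,-1],[0,0.002,-0.063,0,-1],[0,-0.003,-0.063,0,-1],[0,-0.008,-0.063,0,-1],[0,-0.013,-0.062,0,-1]],
  ],
)

```text
t: 2.7
eef_pos: [0.6611, 0.0361, 0.2388]
tool_rot: [0.0, 0.894, 0.448, 0.003]
contact_force: [4.4, 2.3, -1.6]
gripper_width: 0.001
grasp_force: 2.4
```

Call:
arm_command(
  rows=[
    [[0,-0.018,-0.061,0,-1],[0,-0.023,-0.059,0,-1],[0,-0.028,-0.057,0,-1],[0,-0.032,-0.055,0,-1],[0,-0.036,-0.052,0,-1],[0,-0.04,-0.049,0,-1],[0,-0.044,-0.045,0,-1],[0,-0.048,-0.042,0,-1],[0,0,0,0,0],[0,0,0,0,0]],
  ],
)

```text
t: 3.95
eef_pos: [0.6443, 0.0098, 0.2387]
tool_rot: [0.0, 0.989, 0.145, 0.002]
contact_force: [4.0, -0.9, 2.2]
gripper_width: 0.003
grasp_force: 2.0
```

```bash
python3 - <<'E'
from h import *
from station import get_obs,cams
o=get_obs();print(o['t'],o['eef_pos'],o['tool_rot'],o['contact_force'],o['gripper_width'])
p=cams.camera_params('wrist');a=cams.read_camera('wrist')
p2=cams.camera_params('scene');b=cams.read_camera('scene')
t2=topdown(p2,b,.55,.67,-.05,.11,.25,2500)
cv2.imwrite('pics/w2.png',np.hstack([cv2.resize(a,(533,400)),cv2.resize(t2,(267,356))[:400] if 0 else cv2.copyMakeBorder(cv2.resize(t2,(267,356)),0,44,0,0,0)])[:,:,::-1])
E
```

```text
3.95 [0.6443 0.0098 0.2387] [0.0002 0.9894 0.1451 0.0017] [ 4.0437 -0.8969  2.1684] 0.0026919509093187247
```

View pics/w2.png

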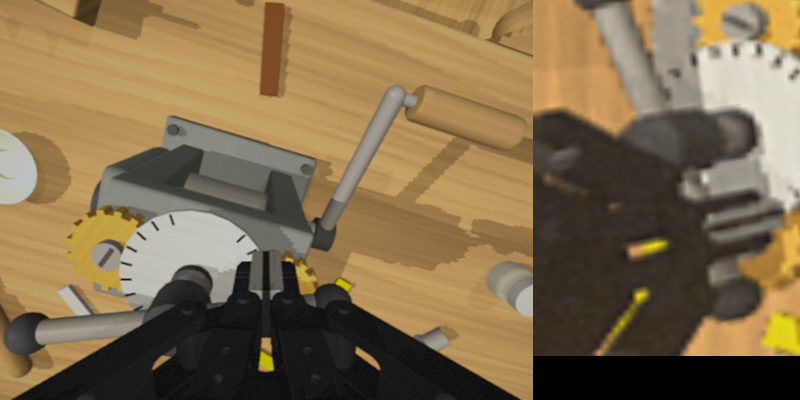

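The push is going well, at about 4 N. From the ball positions the handle has ~0.4 rad still to go. I'll push a little further and then look.

Call:
arm_command(
  rows=[
    [[0,-0.053,-0.04,0,-0.9],[0,-0.053,-0.035,0,-0.9],[0,-0.053,-0.03,0,-0.9],[0,-0.053,-0.025,0,-0.9],[0,-0.05,-0.02,0,0],[0,0,0,0,0],[0,0,0,0,0],[0,0,0,0,0],[0,0,0,0,0],[0,0,0,0,0]],
  ],
)

```text
t: 5.3
eef_pos: [0.6275, 0.0015, 0.2374]
tool_rot: [-0.0, 1.0, 0.001, 0.0]
contact_force: [4.6, 0.0, 3.7]
gripper_width: 0.003
grasp_force: 2.5
```

```bash
cat > look.py <<'E'
from h import *
from station import get_obs,cams
import sys
n=sys.argv[1]
o=get_obs();print(o['t'],o['eef_pos'],o['tool_rot'],o['contact_force'])
p=cams.camera_params('wrist');a=cams.read_camera('wrist');np.save(f'pics/wr{n}.npy',a);np.save(f'pics/T{n}.npy',p['extrinsics'])
b=cams.read_camera('scene');c=cams.read_camera('side');np.save(f'pics/sc{n}.npy',b);np.save(f'pics/si{n}.npy',c)
# crops around handle, 3x, side by side
def crop(im,p,X,w,h,s):
    u,v=proj(p,X)[0].astype(int);x,y=u-w//2,v-h//2;print('crop origin',x,y,'scale',s)
    return cv2.resize(im[y:y+h,x:x+w],None,fx=s,fy=s,interpolation=cv2.INTER_CUBIC)
C=[.6117,.0453,.25]
k=[crop(b,cams.camera_params('scene'),C,100,150,4),crop(c,cams.camera_params('side'),C,100,150,4)]
cv2.imwrite(f'pics/c{n}.png',np.hstack(k)[:,:,::-1])
cv2.imwrite(f'pics/w{n}.png',a[:,:,::-1])
E
python3 look.py 3
```

```text
5.3 [0.6275 0.0015 0.2374] [-0.0001  1.      0.0015  0.0002] [4.573  0.0348 3.7147]
crop origin 231 135 scale 4
crop origin 202 106 scale 4
```

View pics/c3.png

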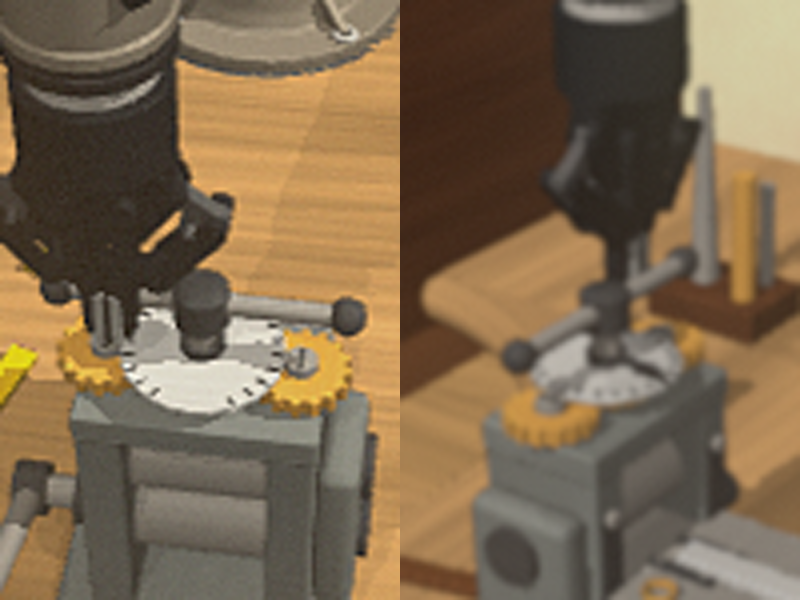

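In the scene crop the balls are at (348,315) and (57,290), and in the side crop at (518,357) and (682,262). I'll cast these onto z = 0.25.

```bash
python3 - <<'E'
from h import *
from station import cams
for n,o,A in [('scene',(231,135),[[348,315],[57,290]]),('side',(202,106),[[118,357],[282,262]])]:
    W=ray(cams.camera_params(n),np.array(A)/4+o,.25);d=W[0]-W[1]
    print(n,W,np.linalg.norm(d),'handle',np.arctan2(-d[0],d[1]),W.mean(0))
E
```

```text
scene [[ 0.6107  0.1209  0.25  ]
 [ 0.614  -0.0292  0.25  ]] 0.15015194103828758 handle 0.022067269342017398 [0.6123 0.0458 0.25  ]
side [[ 0.6087  0.1238  0.25  ]
 [ 0.6074 -0.0256  0.25  ]] 0.1494006869400553 handle -0.008714481837027726 [0.608  0.0491 0.25  ]
```

The handle is at about 0.01 rad: the ball spacing comes out at 150 mm in both views and the midpoint is on the axis. I'll back off, rise, and go over the feed table while turning back.

Call:
arm_command(
  rows=[
    [[0,0.2,0,0,0],[0,0.3,0,0,0],[0,0,0,0.8,0],[0,0,0,0.8,1],[0,-0.55,0.12,0,1],[0,-0.55,0.12,0,1],[0,-0.55,0.12,0,1],[0,-0.55,0.12,0,1],[0,-0.55,0.12,0,1],[0,-0.5,0.12,0,1]],
  ],
)

```text
t: 6.7
eef_pos: [0.46, 0.0444, 0.3321]
tool_rot: [-0.0, 0.96, 0.279, -0.002]
contact_force: [-0.2, 0.2, 0.4]
gripper_width: 0.003
grasp_force: 0.0
```

Call:
arm_command(
  rows=[
    [[0,0,0,0,1],[0,0,0,0,1],[0,0,0,0,1],[0,0,0,0,1],[0,0,0,0,1],[0,0,0,0,1],[0,0,0,0,1],[0,0,0,0,1],[0,0,0,0,1],[0,0,0,0,1]],
  ],
)

```text
t: 7.95
eef_pos: [0.4612, 0.0442, 0.3321]
tool_rot: [-0.001, 0.776, 0.631, -0.002]
contact_force: [0.5, 0.2, -0.8]
gripper_width: 0.001
grasp_force: 0.0
```

Call:
arm_command(
  rows=[
    [[0,0,0,0,1],[0,0,0,0,1],[0,0,0,0,0.6],[0,0,0,0,0],[0,0,0,0,0],[0,0,0,0,0],[0,0,0,0,0],[0,0,0,0,0],[0,0,0,0,0],[0,0,0,0,0]],
  ],
)

```text
t: 9.2
eef_pos: [0.4623, 0.0446, 0.3333]
tool_rot: [-0.0, 0.707, 0.707, 0.0]
contact_force: [1.0, 0.6, 0.2]
gripper_width: 0.005
grasp_force: 0.0
```

```bash
python3 look.py 4
```

```text
9.2 [0.4623 0.0446 0.3333] [-0.      0.7071  0.7071  0.    ] [1.0309 0.5714 0.2277]
crop origin 231 135 scale 4
crop origin 202 106 scale 4
```

View pics/w4.png

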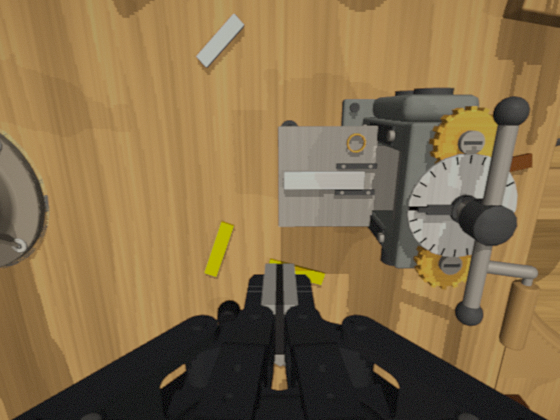

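The bar lies on the feed table: its tail edge is at x ≈ 285 (rows 172–189), between the guides at (356,166) and (354,192). The ring is at (357,143), the pointer stands on the long mark at (432,210), and the yellow bars and the spare bar are off the table. Next I'll measure the bar and the table.

```bash
python3 - <<'E'
from h import *
from station import cams
p=cams.camera_params('wrist');im=np.load('pics/wr4.npy')
W=ray(p,[[511,110],[469,314]],.25);d=W[0]-W[1];print('balls',W,np.linalg.norm(d),'handle',np.arctan2(-d[0],d[1]),W.mean(0))
print('table corners',ray(p,[[279,126],[279,227],[374,126]],.1))
g=cv2.cvtColor(im,cv2.COLOR_RGB2HSV)
m=((g[:,:,2]>195)&(g[:,:,1]<25)).astype(np.uint8)
m[:160]=0;m[200:]=0;m[:,:270]=0;m[:,370:]=0
c=max(cv2.findContours(m,0,2)[0],key=cv2.contourArea);r=cv2.minAreaRect(c)
b=cv2.boxPoints(r);print('bar px',b);print(ray(p,b,.108),ray(p,[r[0]],.108))
t=topdown(p,im,.45,.60,-.02,.11,.108,4000)
cv2.imwrite('pics/t4.png',t[:,:,::-1])
E
```

```text
balls [[ 0.6121  0.1215  0.25  ]
 [ 0.6119 -0.0312  0.25  ]] 0.1527056776874926 handle -0.0012436527070219417 [0.612  0.0452 0.25  ]
table corners [[ 0.463   0.103   0.1   ]
 [ 0.463  -0.0137  0.1   ]
 [ 0.5661  0.103   0.1   ]]Traceback (most recent call last):
  File "<stdin>", line 9, in <module>
ValueError: max() iterable argument is empty
```

```bash
python3 - <<'E'
from h import *
from station import cams
p=cams.camera_params('wrist');im=np.load('pics/wr4.npy')
print(im[180,280:290].tolist(),im[165:198:3,300].tolist())
print(ray(p,[[284.5,172],[284.5,189],[364,172],[364,189]],.108))
t=topdown(p,im,.45,.60,-.02,.11,.108,4000)
cv2.imwrite('pics/t4.png',t[:,:,::-1])
E
```

```text
[[145, 137, 127], [143, 136, 126], [134, 126, 117], [135, 130, 121], [164, 161, 153], [183, 182, 174], [185, 186, 176], [183, 184, 175], [183, 184, 174], [185, 186, 177]] [[150, 143, 131], [148, 141, 129], [144, 143, 134], [183, 188, 178], [182, 185, 176], [186, 186, 177], [183, 184, 175], [185, 185, 175], [141, 139, 132], [119, 112, 102], [114, 109, 100]]
[[0.4691 0.0541 0.108 ]
 [0.4692 0.0348 0.108 ]
 [0.5571 0.0541 0.108 ]
 [0.5587 0.0348 0.108 ]]
```

View pics/t4.png

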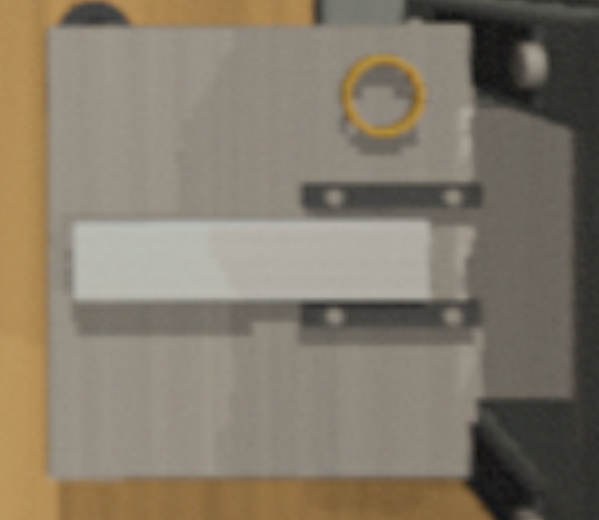

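The bar measures 89.5 × 20 mm. Its tail is at x = 0.468, y = 0.045, and the nose is 54 mm before the axis, so it needs ~43 mm of travel. I'll go down behind the tail, off the table edge.

Call:
arm_command(
  rows=[
    [[0,-0.37,0,-0.4,0],[0,0,0,-0.8,0],[0,0,0,-0.8,0],[0,0,0,-0.8,0],[0,0,0,-0.5,0],[0,0,0,-0.3,0],[0,0,0,-0.15,0],[0,0,0,0,0],[0,0,0,0,0],[0,0,0,0,0]],
  ],
)

```text
t: 10.6
eef_pos: [0.4407, 0.0447, 0.109]
tool_rot: [0.0, 0.707, 0.707, 0.001]
contact_force: [-0.9, 0.1, -0.6]
gripper_width: -0.001
grasp_force: 0.0
```

Call:
arm_command(
  rows=[
    [[0,0,0,-0.08,0],[0,0,0,0,0],[0,0.05,0,0,0],[0,0.05,0,0,0],[0,0.05,0,0,0],[0,0.05,0,0,0],[0,0.05,0,0,0],[0,0.05,0,0,0],[0,0,0,0,0],[0,0,0,0,0]],
  ],
)

```text
t: 11.85
eef_pos: [0.458, 0.0445, 0.1035]
tool_rot: [-0.0, 0.707, 0.707, -0.0]
contact_force: [-0.7, 0.1, 0.1]
gripper_width: -0.003
grasp_force: 0.0
```

Call:
arm_command(
  rows=[
    [[0,0.05,0,0,0],[0,0.05,0,0,0],[0,0.05,0,0,0],[0,0.05,0,0,0],[0,0.05,0,0,0],[0,0.05,0,0,0],[0,0.05,0,0,0],[0,0.05,0,0,0],[0,0.05,0,0,0],[0,0,0,0,0]],
  ],
)

```text
t: 13.1
eef_pos: [0.4856, 0.0446, 0.1036]
tool_rot: [0.0, 0.707, 0.707, 0.0]
contact_force: [-0.4, -0.1, -0.4]
gripper_width: 0.001
grasp_force: 0.0
```

```bash
cat > bar.py <<'E'
from h import *
from station import get_obs,cams
o=get_obs();print(o['t'],o['eef_pos'],o['contact_force'])
for n in ('side','scene'):
    p=cams.camera_params(n);im=cams.read_camera(n)
    t=topdown(p,im,.45,.57,-.02,.11,.108,3000);cv2.imwrite(f'pics/b_{n}.png',t[:,:,::-1])
a=[cv2.imread(f'pics/b_{n}.png') for n in ('side','scene')]
p=cams.camera_params('wrist');im=cams.read_camera('wrist')
cv2.imwrite('pics/bb.png',np.hstack([a[0],cv2.resize(im[:,:,::-1],(430,390))]))
E
python3 bar.py
```

```text
13.1 [0.4856 0.0446 0.1036] [-0.4109 -0.0542 -0.384 ]
```

View pics/bb.png

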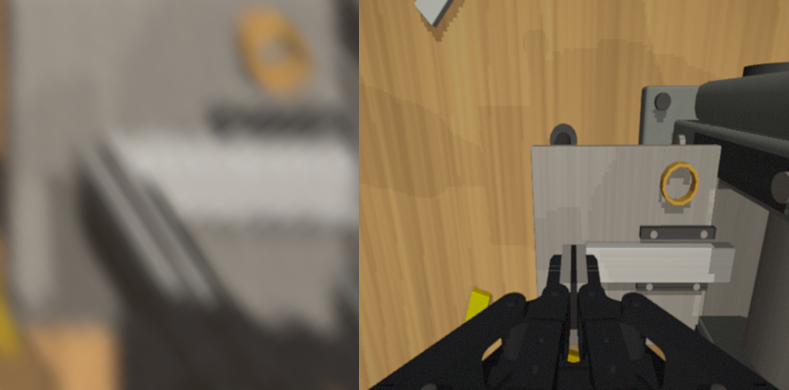

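The bar is moving straight between its guides and the ring is untouched. The tail is at about x = 0.495, so ~16 mm is left. I'll push slowly until contact.

Call:
arm_command(
  rows=[
    [[0,0.04,0,0,0],[0,0.04,0,0,0],[0,0.04,0,0,0],[0,0.04,0,0,0],[0,0.03,0,0,0],[0,0.03,0,0,0],[0,0.02,0,0,0],[0,0.01,0,0,0],[0,0,0,0,0],[0,0,0,0,0]],
  ],
)

```text
t: 14.5
eef_pos: [0.5002, 0.0446, 0.1035]
tool_rot: [0.0, 0.707, 0.707, 0.0]
contact_force: [-0.1, 0.7, 0.5]
gripper_width: -0.001
grasp_force: 0.2
```

Call:
arm_command(
  rows=[
    [[0,0.02,0,0,0],[0,0.02,0,0,0],[0,0.01,0,0,0],[0,0,0,0,0],[0,0,0,0,0],[0,0,0,0,0],[0,0,0,0,0],[0,0,0,0,0],[0,0,0,0,0],[0,0,0,0,0]],
  ],
)

```text
t: 15.75
eef_pos: [0.5031, 0.0446, 0.1035]
tool_rot: [0.0, 0.707, 0.707, 0.0]
contact_force: [0.1, 0.9, -0.3]
gripper_width: -0.001
grasp_force: 0.0
```

Call:
arm_command(
  rows=[
    [[0,0.02,0,0,0],[0,0.01,0,0,0],[0,0.01,0,0,0],[0,0,0,0,0],[0,0,0,0,0],[0,0,0,0,0],[0,0,0,0,0],[0,0,0,0,0],[0,0,0,0,0],[0,0,0,0,0]],
  ],
)

```text
t: 17.0
eef_pos: [0.5042, 0.0445, 0.1032]
tool_rot: [-0.001, 0.707, 0.707, -0.001]
contact_force: [-5.4, 0.9, 3.7]
gripper_width: 0.0
grasp_force: 2.7
```

```bash
python3 - <<'E'
from h import *
from station import get_obs,cams
o=get_obs();print(o['t'],o['eef_pos'],o['contact_force'])
p=cams.camera_params('wrist');im=cams.read_camera('wrist')
t=topdown(p,im,.48,.60,.02,.08,.108,6000);g=cv2.cvtColor(t,cv2.COLOR_RGB2GRAY)
r=np.array([g[int((.08-y)*6000)-8:int((.08-y)*6000)+8].mean(0) for y in (.051,.047,.042)])
d=np.diff(cv2.GaussianBlur(r,(7,1),0),axis=1)
for k in d:
    i=np.argsort(-abs(k))[:14];print([(round(.48+j/6000,4),round(k[j],1)) for j in sorted(i)])
cv2.imwrite('pics/fin.png',t[:,:,::-1])
E
```

```text
17.0 [0.5042 0.0445 0.1032] [-5.4438  0.8923  3.7002]
[(np.float64(0.503), np.float64(-12.3)), (np.float64(0.5032), np.float64(-14.0)), (np.float64(0.5033), np.float64(-14.0)), (np.float64(0.5035), np.float64(-12.4)), (np.float64(0.5037), np.float64(-9.6)), (np.float64(0.506), np.float64(9.9)), (np.float64(0.5062), np.float64(12.3)), (np.float64(0.5063), np.float64(13.6)), (np.float64(0.5065), np.float64(13.2)), (np.float64(0.5067), np.float64(11.5)), (np.float64(0.5962), np.float64(-10.0)), (np.float64(0.5963), np.float64(-11.9)), (np.float64(0.5965), np.float64(-12.6)), (np.float64(0.5967), np.float64(-11.6))]
[(np.float64(0.4903), np.float64(-14.0)), (np.float64(0.4905), np.float64(-15.6)), (np.float64(0.4907), np.float64(-15.7)), (np.float64(0.4908), np.float64(-14.1)), (np.float64(0.5032), np.float64(-14.2)), (np.float64(0.5033), np.float64(-14.0)), (np.float64(0.5063), np.float64(13.6)), (np.float64(0.5065), np.float64(13.7)), (np.float64(0.5187), np.float64(14.9)), (np.float64(0.5188), np.float64(17.6)), (np.float64(0.519), np.float64(18.7)), (np.float64(0.5192), np.float64(18.4)), (np.float64(0.5193), np.float64(16.7)), (np.float64(0.5195), np.float64(13.9))]
[(np.float64(0.4893), np.float64(-12.7)), (np.float64(0.4895), np.float64(-14.8)), (np.float64(0.4897), np.float64(-15.4)), (np.float64(0.4898), np.float64(-14.1)), (np.float64(0.503), np.float64(-13.3)), (np.float64(0.5032), np.float64(-13.8)), (np.float64(0.5063), np.float64(12.9)), (np.float64(0.5065), np.float64(13.6)), (np.float64(0.5067), np.float64(12.8)), (np.float64(0.5197), np.float64(15.1)), (np.float64(0.5198), np.float64(17.3)), (np.float64(0.52), np.float64(17.9)), (np.float64(0.5202), np.float64(16.8)), (np.float64(0.5203), np.float64(14.6))]
```

View pics/fin.png

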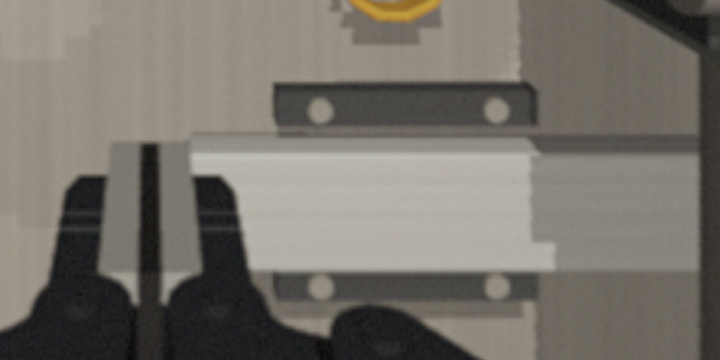

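Contact: 5.4 N pushing back. The tail is at x ≈ 0.5117, so the nose is about 10–11 mm before the axis, straight between the guides. I'll back off and rise.

Call:
arm_command(
  rows=[
    [[0,-0.1,0,0,0],[0,-0.2,0,0,0],[0,-0.3,0,0,0],[0,-0.2,0,0.2,0],[0,0,0,0.8,0],[0,0,0,0.8,0],[0,0,0,0.8,0],[0,0,0,0.8,0],[0,0,0,0,0],[0,0,0,0,0]],
  ],
)

```text
t: 18.3
eef_pos: [0.4569, 0.0445, 0.307]
tool_rot: [-0.0, 0.707, 0.707, -0.0]
contact_force: [0.7, 0.3, -0.1]
gripper_width: -0.004
grasp_force: 0.0
```

```bash
python3 look.py 5; python3 - <<'E'
from h import *
from station import cams
p=cams.camera_params('wrist');im=np.load('pics/wr5.npy')
a=topdown(p,im,.45,.60,-.02,.11,.108,2600);b=topdown(p,im,.53,.69,-.04,.13,.25,2400)
h=max(a.shape[0],b.shape[0]);f=lambda t:cv2.copyMakeBorder(t,0,h-t.shape[0],0,0,0)
cv2.imwrite('pics/end.png',np.hstack([f(a),f(b)])[:,:,::-1]);print(a.shape,b.shape)
E
```

```text
18.3 [0.4569 0.0445 0.307 ] [-0.0001  0.7071  0.7071 -0.    ] [ 0.7356  0.2833 -0.121 ]
crop origin 231 135 scale 4
crop origin 202 106 scale 4
(338, 389, 3) (408, 383, 3)
```

View pics/end.png

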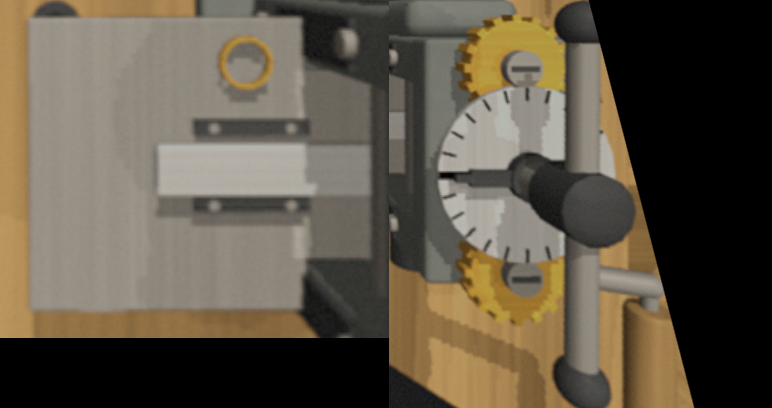

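The bar is straight between the guides with its tail at x = 0.510, which puts the nose about 11.5 mm before the axis. The pointer at (470,178) is on the long mark at (447,175), the ring hasn't moved, and the tool is clear.

```bash
python3 -c "
from station import job
print(job.hand_in())"
```

```text
the job is handed in; nothing more can be done
None
```

The job is handed in, but the hand-in returned no verdict: the handle's pointer stands on the long mark (within about 0.03 rad), the bar's front end is against the upper roll and straight between its guides, and the arm is clear.

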